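# Load a detergent cartridge into the dosing dock and latch its clamp

### The job

Load the full-size detergent cartridge that stands on the counter into the empty dosing dock, the one whose clamp is open: ease it down into the well without forcing it, let go, then swing the clamp over and press its handle down firmly but not hard (well under 25 N) until the catch snaps and holds the cartridge down on its valve. Leave the other things on the counter where they are.

Things in the scene. Friction and masses are not known exactly. Their poses are not given: they have to be found in the camera images.
- cartridge: Full-size detergent cartridge: closed white plastic block, 0.3-0.5 kg, standing on the counter, turned at most 0.6 rad from the world axes. Body 84 (x) x 58 (y) x 80 mm tall; on top, centred, a grip rib 60 (x) x 16 (y) x 28 mm tall; 108 mm in all. Origin: centre of its underside, z up. Label patch on its -x end; it fits the dock either way round.
- grip (a point): Point inside the cartridge's grip rib, 100 mm above its underside (20 mm above the flat shoulders, 8 mm below the rib's top), on its centre line: a good place to take the rib across its 16 mm width, fingers closing along the cartridge's y.
- dock: The empty dosing dock, fixed, grey plastic: base 190 x 92 x 22 mm, open well, white pump body and hinge ears behind it (+x), narrow catch post in front (x -79 to -61 mm, 24 mm wide, 134 to 146 mm tall). Origin: on the counter under the well's middle; x runs from post to hinge (away from the robot, turned at most 0.2 rad), z up. Beside it stands a like dock, loaded and shut.
- seat (a point): Middle of the well's floor, 22 mm above the counter, axes as the dock's. Well 86.4 (x) x 60.4 (y) mm inside, 48 mm deep, walls 6 mm, sharp rims: 1.2 mm play each side. A sprung valve (24 mm disc) stands 14 mm proud of the floor: a cartridge let go rests on it, underside 14 mm above this point. It yields from 9 N (weight included), takes 26 N to go 10 mm down, and springs back.
- clamp (a joint): Angle of the dock's clamp about its hinge, rad: 0 level, growing as it opens up and back; 1.57 upright, 1.9 at most; starts at 1.6-1.85. Hinge friction (0.18 N m) keeps it where it is left. Two steel arms pass either side of the grip rib; their pads, 74 mm from the hinge, meet the cartridge's shoulders at about 0.19 and from there the valve spring pushes back.
- handle (a point): Middle of the clamp's handle, a round black bar 14 mm thick and 74 mm long along the dock's y, at the clamp's free end, 174 mm from the hinge axis: 116 mm above the counter when level (then 21 mm in front of the catch post), 290 mm when upright. Arms 10 mm wide and 42 mm apart, between centres, run from it to the hinge.
- hinge (a point): Point on the clamp's hinge axis (along the dock's y) in the middle of the dock, 74 mm behind the well's middle, 116 mm above the counter.
- post_foot (a point): Foot of the catch post, 70 mm before the well, 22 mm up. Near the post's top a sprung bolt snaps over the clamp's striker bar (126 mm from the hinge) at some clamp angle from 0.025 to 0.125: the catch's height is set by a screw, differs each time and is not reported. It takes 10 to 15 N down on the handle; 1-2 mm on is a hard stop. Unsnapped, the clamp springs back to about 0.18.
- softener: Bystander: smaller cartridge of the same make, for softener, 60 x 44 mm and 86 mm tall in all, standing on the counter. It and the detergent cartridge may have changed places.
- scoop: Bystander: clear plastic measuring cup, 54 mm wide, 55 mm tall, between the docks.
- stain_remover: Bystander: white bottle, 60 mm thick, 170 mm tall.
- brush: Bystander: clothes brush with a handle, 190 mm long, lying.
- coin_dish: Bystander: white china dish, 70 mm wide, 28 mm tall.
- sheet_carton: Bystander: cardboard carton 70 x 130 x 85 mm tall, behind the docks.
- peg_tray: Bystander: grey tray of clothes pegs, 100 x 150 x 45 mm.
Things that resemble listed ones, but are neither listed nor needed, are in the scene too. Leave any blue or pink look-alike of the cartridge alone. What is shaped like the dock but yellow is not meant.

How it is judged:
By the outcome, as a careful person would: the job done as asked, in the order asked, and still so for the second after the job is handed in, with the robot touching nothing.
It also fails if it takes over 72 s, if anything falls off the work surface, if the arm or the gripper's body presses on something with over 40 N, if the wrist force passes 120 N, or if a joint passes its speed limit or range.

### The arm

A 6-joint arm with a two-finger parallel gripper is mounted at the origin on the work surface. World frame = base frame: x ahead of the robot, y to its left, z up, the work surface at z = 0. Lengths are in mm, angles in rad, forces in N, time in s.
With the tool pointing down it reaches from about 400 to 825 mm from the base axis. Payload 7 kg.
Tool frame: the origin (TCP) lies at the very end of the fingers, on their centre line; the grasp point (between the pads) lies 19 mm behind it; z points along the fingers, y is the line along which they close (so a half turn about z gives the same grasp; the last joint's range is limited). The gripper opens to 85 mm and grips with 20 to 120 N. Pads are 22 mm wide; open, the fingers measure 114 mm over their backs; the gripper's body (76 mm by 85 mm) begins 54 mm behind the grasp point. The pads swing forward as they close: fully open they stand 13 mm farther back than shut.
Start: joints at [1.631, 0.359, 0.012, 0, -1.224, -0.288], TCP at [152.449, 657.537, 231.302] pointing down, gripper open.
Joint ranges: [-3.07, 3.07], [-1.43, 2.12], [-1.02, 1.25], [-3.03, 1.67], [-3.05, -0], [-3.03, 3.03]. Speed limits (rad/s): [2.39, 2.39, 3.01, 3.14, 3.14, 3.14].

### API

Orientations are given as a rotation vector (axis times angle).
In Python, from bench import monitor, capture, camera_model, ticket gives the robot as it stands.
- The arm moves only by the tool apply_moves, never from a script. Its argument "rows" is a list of rows, each a list of 5 numbers: the shift along the tool's x, y, z in m, then the turn about the tool's z in degrees, then the finger opening in m, from 0 to 0.0854. A call has 1 to 8 rows; each row is the pose to reach, as a shift and turn from the pose commanded when the call began, along the tool's axes at that moment; what a row does not reach only later rows make up. A row lasts 1/8 s, in which the tool goes at most 62.5 mm and 10.7 degrees, less where a joint would pass 70% of its speed; a pose out of reach is approached as far as the arm can. A call with a gripper value outside its range is refused whole. The fingers move at their own pace and stop on an object; "squeeze" is the grip in N (left out, the last holds). Time passes only in rows, so rows that repeat a pose let the fingers close. It gives the time, the measured TCP pose, the force, the opening and the grip force at its end, in the units of the state.
- monitor.observe(): the state, without advancing time (a new reading comes with each control period).
- capture(name): name is "scene" or "top" or "wrist"; returns the picture (384x512x3 uint8, blue, green, red); there is no depth.
- camera_model(name): a dict with "intrinsics" (3x3 intrinsics, pixels), "extrinsics" (4x4, takes a point from camera to world coordinates). Camera axes: x right, y down, z forward; pixel columns grow to the right and rows downward; lengths in mm; the calibration is good to about 2 mm. The wrist camera is an equidistant fisheye: a pixel r from the principal point sees the ray r / f radians off the axis. A picture is of the moment at which its call begins: read the wrist's pose just before it. camera_model takes no time and is no camera call; for the wrist camera it gives the pose at the moment of the call.
- ticket.sign_off(): hands the job in; it is judged then, once.
The state is a dict: "clock": time; "joints": joint angles; "dq": joint speeds; "effort": joint torques, N m; "tool_pos": TCP position; "eef_rot": TCP orientation; "ft_force": force on the tool from outside, world axes, zero at the start; "moment": the same for the moment, N m; "gripper_width": finger opening in mm; "finger_force": force on a finger pad.
Only numpy, scipy, OpenCV 4.12 (cv2) and the standard library are available. Lean on these libraries where they do the work, as an engineer would, in place of code of your own. Each camera call takes 0.05 s, during which the arm holds its last target. There are 200 camera calls.

## Working session

There is one attempt and no reset: what is moved stays moved. The work goes in short steps, Python scripts to look and compute and a tool call to move; the robot and the scene stay as the last step left them, time stands still between calls to the robot, and variables do not carry over. Pictures are saved under pics/ and viewed, at most 10 in all, crops included, and the job is handed in when it is done.

Besides the shell and the picture viewer there is one more tool, called after "Request:" as name(argument=value, ...), one argument or row to a line, values as JSON. apply_moves: Moves the arm, as the interface text tells. Its arguments: {"type":"object","properties":{"rows":{"type":"array"},"squeeze":{"type":"number"}},"required":["rows"]}

```bash
ls; mkdir -p pics
python3 - <<'E'
from bench import monitor,capture,camera_model
import cv2,numpy as np
np.set_printoptions(precision=4,suppress=True)
print(monitor.observe())
for n in("scene","top"):
    cv2.imwrite(f"pics/{n}0.png",capture(n)); m=camera_model(n); print(n,m)
a=cv2.imread("pics/scene0.png");b=cv2.imread("pics/top0.png")
E
```

```text
pics
{'clock': 0.0, 'joints': array([ 1.6311,  0.3594,  0.011 , -0.0004, -1.2241, -0.2881]), 'dq': array([-0.0023, -0.0007,  0.0011, -0.0001, -0.0004,  0.0018]), 'effort': array([  0.0002, -58.3324,  29.3425,   6.9364,  -0.0057,  -0.    ]), 'tool_pos': array([152.3714, 657.085 , 230.358 ]), 'eef_rot': array([ 3.1196, -0.3571, -0.0001]), 'ft_force': array([ 1.0435, -0.21  , -0.5039]), 'moment': array([ 0.033 ,  0.0036, -0.0452]), 'finger_force': 0.0, 'gripper_width': 85.28725565216922}
scene {'intrinsics': array([[449.081 ,   0.    , 251.8006],
       [  0.    , 449.081 , 192.7356],
       [  0.    ,   0.    ,   1.    ]]), 'extrinsics': array([[  -0.2107,    0.5683,   -0.7954, 1593.0143],
       [   0.9775,    0.1305,   -0.1657,  236.3144],
       [   0.0097,   -0.8124,   -0.583 ,  881.7402],
       [   0.    ,    0.    ,    0.    ,    1.    ]])}
top {'intrinsics': array([[463.0227,   0.    , 258.8673],
       [  0.    , 463.0227, 190.2357],
       [  0.    ,   0.    ,   1.    ]]), 'extrinsics': array([[   0.0286,   -0.9962,    0.0827,  393.9473],
       [  -0.9996,   -0.0284,    0.0035,    1.5451],
       [  -0.0011,   -0.0828,   -0.9966, 1640.4269],
       [   0.    ,    0.    ,    0.    ,    1.    ]])}
```

View pics/scene0.png

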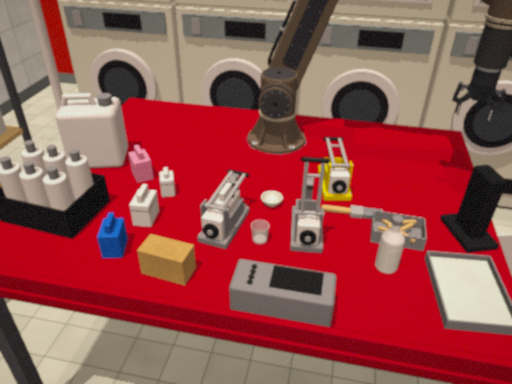

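View pics/top0.png

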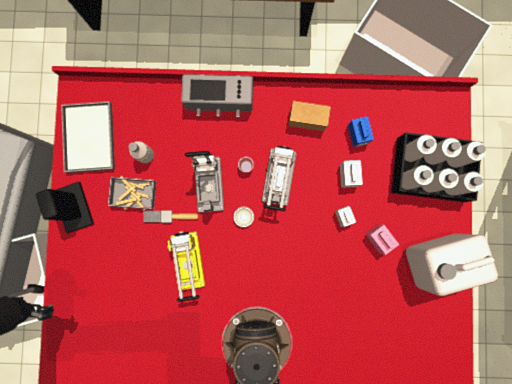

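The scene view shows a white cartridge at (145,206), a smaller white one at (167,181), pink (140,163) and blue (112,236) look-alikes, a shut dock (222,215), an open dock with its clamp up (308,225), and a yellow dock (337,180). In the top view the same things are at (350,173), (346,216), (382,240), (361,131), (279,178), (207,180) and (185,265). The larger white block should be the cartridge, and the grey dock with the raised clamp should be the target.

```bash
cat > h.py <<'E'
import numpy as np,cv2
from scipy.spatial.transform import Rotation as R
from bench import monitor,capture,camera_model
np.set_printoptions(precision=4,suppress=True)
def ray(name,px,m=None):
    m=m or camera_model(name);K=m["intrinsics"];T=np.array(m["extrinsics"])
    px=np.atleast_2d(px).astype(float)
    x=(px[:,0]-K[0,2])/K[0,0];y=(px[:,1]-K[1,2])/K[1,1]
    if name=="wrist":
        r=np.hypot(x,y)+1e-12;d=np.c_[np.sin(r)*x/r,np.sin(r)*y/r,np.cos(r)]
    else: d=np.c_[x,y,np.ones_like(x)]
    return T[:3,3],d@T[:3,:3].T
def plane(name,px,z,m=None):
    o,d=ray(name,px,m);return o+d*((z-o[2])/d[:,2])[:,None]
def proj(name,P,m=None):
    m=m or camera_model(name);K=m["intrinsics"];T=np.array(m["extrinsics"])
    p=(np.atleast_2d(P)-T[:3,3])@T[:3,:3]
    if name=="wrist":
        rr=np.hypot(p[:,0],p[:,1]);s=np.arctan2(rr,p[:,2])/np.maximum(rr,1e-9);p=np.c_[p[:,0]*s,p[:,1]*s]
    else: p=p[:,:2]/p[:,2:]
    return p*[K[0,0],K[1,1]]+[K[0,2],K[1,2]]
E
python3 - <<'E'
from h import *
b=cv2.imread("pics/top0.png");s=cv2.imread("pics/scene0.png")
c1=cv2.resize(b[110:235,175:400],None,fx=3.5,fy=3.5,interpolation=cv2.INTER_CUBIC)
cv2.imwrite("pics/crop_top.png",c1)
m=((b.min(2)>110)).astype(np.uint8)
n,l,st,ce=cv2.connectedComponentsWithStats(m)
for i in range(1,n):
    if st[i,4]>60 and 180<ce[i][0]<375 and 110<ce[i][1]<235:
        ys,xs=np.where(l==i);print(ce[i],st[i],cv2.minAreaRect(np.c_[xs,ys].astype(np.float32)),plane("top",ce[i],80))
print(plane("top",[[350,173],[207,180],[203,153],[346,216]],50))
print(proj("scene",plane("top",[[350,173],[207,180],[346,216]],60)))
E
```

```text
[279.251  175.7767] [ 262  147   34   61 1303] ((278.5997619628906, 176.92996215820312), (25.881675720214844, 58.954071044921875), 9.926244735717773) [[574.5929 -60.7163  80.    ]]
[209.5613 184.4896] [193 155  31  57 962] ((208.35247802734375, 182.87704467773438), (55.951087951660156, 25.89322280883789), 84.80557250976562) [[538.1981 174.3744  80.    ]]
[245.4589 165.0616] [238 157  16  15 146] ((245.5, 164.0), (14.0, 15.0), 90.0) [[607.9294  54.9433  80.    ]]
[352.6063 172.4434] [343 160  20  26 442] ((352.5609130859375, 172.35279846191406), (25.435197830200195, 17.88300895690918), 85.91438293457031) [[ 593.0571 -309.1235   80.    ]]
[243.4048 216.4345] [234 206  20  21 336] ((243.5, 216.0), (20.0, 19.0), 90.0) [[433.5123  56.4457  80.    ]]
[346.5223 215.8381] [338 206  18  21 247] ((346.5172424316406, 215.79310607910156), (18.198143005371094, 13.370063781738281), 68.19859313964844) [[ 445.4452 -290.4083   80.    ]]
[[ 594.6916 -306.1158   50.    ]
 [ 556.2829  187.1232   50.    ]
 [ 650.0182  204.5713   50.    ]
 [ 445.8291 -294.2381   50.    ]]
[[144.5738 202.2888]
 [307.058  217.1261]
 [165.9253 176.4919]]
```

View pics/crop_top.png

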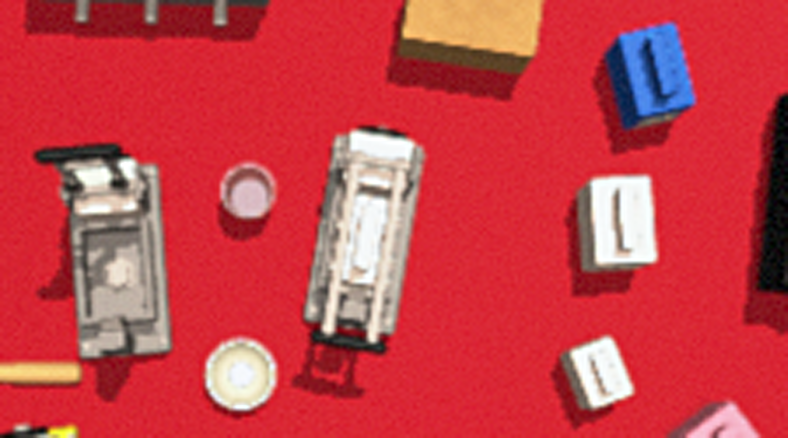

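The crop confirms it. The full-size white cartridge is at top pixel (352,172), its blob scaling to about 86x60 mm, against about 61x45 mm for the softener at (346,216). The empty grey dock with the clamp up is at (207,180), and its valve disc shows in the well at (208,187). Next I lift and travel toward the cartridge.

Request:
apply_moves(
  rows=[
    [0,0,-0.06,0,0.085],
    [0,0,-0.12,0,0.085],
    [0.05,0.034,-0.12,0,0.085],
    [0.1,0.069,-0.12,0,0.085],
    [0.15,0.103,-0.12,0,0.085],
    [0.2,0.137,-0.12,0,0.085],
    [0.25,0.171,-0.12,0,0.085],
    [0.3,0.206,-0.12,0,0.085],
  ],
)

```text
clock: 1.1
tool_pos: [399.0, 387.4, 351.2]
eef_rot: [3.121, -0.357, -0.0]
ft_force: [0.8, 0.4, 0.1]
gripper_width: 84.9
finger_force: 0.0
```

```bash
cat >> h.py <<'E'
def shift(P,yaw=None):
    "tool-axis shift (m) and turn about tool z (deg) to world TCP P and tool-x world heading yaw (mod pi)"
    o=monitor.observe();M=R.from_rotvec(o["eef_rot"]).as_matrix()
    s=M.T@(np.array(P)-o["tool_pos"])/1000
    cy=np.arctan2(M[1,0],M[0,0]);t=None
    if yaw is not None: t=-np.degrees((yaw-cy+np.pi/2)%np.pi-np.pi/2)
    return s.round(4),t
def st():
    o=monitor.observe();M=R.from_rotvec(o["eef_rot"]).as_matrix()
    print("t",o["clock"],"tcp",o["tool_pos"],"yaw",np.arctan2(M[1,0],M[0,0]),"z",M[:,2],"q",o["joints"],"F",o["ft_force"],"w",o["gripper_width"],o["finger_force"])
E
python3 - <<'E'
from h import *
st();print(shift([540,-308,350],0.0));print(camera_model("wrist"))
E
```

```text
t 1.1 tcp [399.0459 387.4197 351.1547] yaw -0.22747629057289676 z [-0.0002 -0.0001 -1.    ] q [ 1.1226  0.107  -0.05   -0.0001 -1.414   0.2207] F [0.7873 0.4392 0.0542] w 84.87706408696181 0.0
(array([0.2942, 0.6457, 0.0012]), np.float64(-13.033431389118533))
{'intrinsics': array([[297.3186,   0.    , 258.6714],
       [  0.    , 297.3186, 193.9015],
       [  0.    ,   0.    ,   1.    ]]), 'extrinsics': array([[ -0.2251,  -0.9279,  -0.2973, 474.707 ],
       [ -0.9743,   0.2147,   0.0677, 368.9398],
       [  0.001 ,   0.3049,  -0.9524, 493.6376],
       [  0.    ,   0.    ,   0.    ,   1.    ]])}
```

Request:
apply_moves(
  rows=[
    [0.0245,0.0538,0,-6,0.085],
    [0.049,0.1076,0,-13,0.085],
    [0.0735,0.1614,0,-13,0.085],
    [0.0902,0.198,0,-13,0.085],
    [0.0902,0.198,0,-13,0.085],
  ],
)

```text
clock: 1.72
tool_pos: [441.4, 173.5, 351.5]
eef_rot: [-3.141, 0.006, -0.0]
ft_force: [0.1, 0.3, -0.6]
gripper_width: 84.7
finger_force: 0.0
```

Run:
```python
from h import *
import pickle
m=camera_model("wrist");i=capture("wrist");cv2.imwrite("pics/w1.png",i);pickle.dump(m,open("w1.pkl","wb"))
cv2.imwrite("pics/w1v.png",cv2.resize(i,(800,600),interpolation=cv2.INTER_CUBIC));st();print(shift([540,-308,350],0.0))
```

```text
t 1.775 tcp [441.3444 174.7487 351.3463] yaw -0.0032881914975105937 z [ 0.0001  0.0004 -1.    ] q [ 0.7928 -0.0388 -0.2018 -0.0002 -1.4074  0.7748] F [0.6458 0.4791 0.6364] w 84.7952384078734 0.0
(array([0.1002, 0.4824, 0.0012]), np.float64(-0.18839949503816478))
```

View pics/w1v.png

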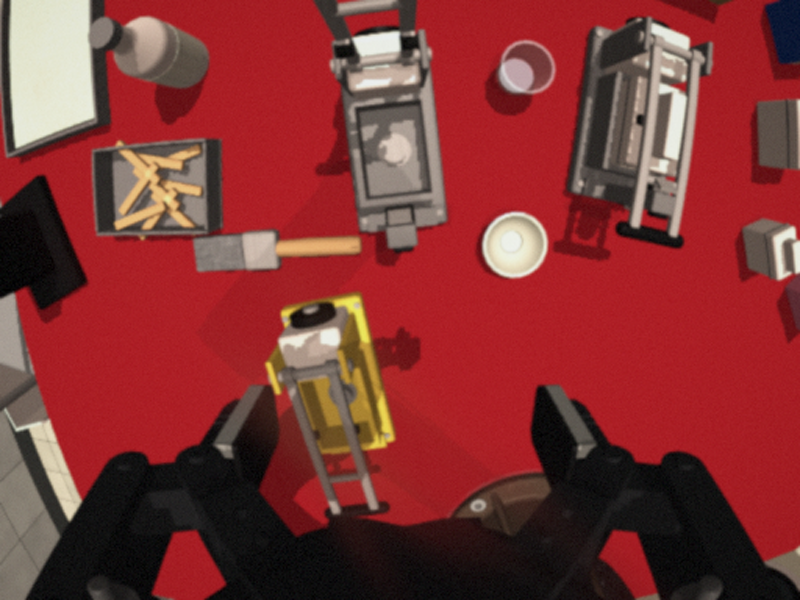

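The wrist view from above the dock shows the well's inner rim between about (356,105) and (430,195) in the 800x600 view, with the clamp open behind it. The fingers are clear. I take the matching view of the cartridge from the same relative pose, so the camera bias cancels.

Request:
apply_moves(
  rows=[
    [0.005,0.062,0,0,0.085],
    [0.01,0.124,0,0,0.085],
    [0.015,0.186,0,0,0.085],
    [0.02,0.248,0,0,0.085],
    [0.025,0.31,0,0,0.085],
    [0.03,0.372,0,0,0.085],
    [0.035,0.434,0,0,0.085],
    [0.037,0.496,0,0,0.085],
  ],
)

```text
clock: 2.78
tool_pos: [478.7, -321.4, 350.7]
eef_rot: [-3.141, -0.001, 0.001]
ft_force: [1.1, 1.1, 0.5]
gripper_width: 84.8
finger_force: 0.0
```

Request:
apply_moves(
  rows=[
    [0,0,0,0,0.085],
    [0,0,0,0,0.085],
    [0,0,0,0,0.085],
  ],
)

```text
clock: 3.15
tool_pos: [478.4, -318.8, 351.4]
eef_rot: [-3.142, -0.002, -0.0]
ft_force: [-0.2, 0.6, 0.5]
gripper_width: 84.9
finger_force: 0.0
```

Run:
```python
from h import *
import pickle
st();m=camera_model("wrist");i=capture("wrist");cv2.imwrite("pics/w2.png",i);pickle.dump(m,open("w2.pkl","wb"))
a=cv2.imread("pics/w1.png")
f=5
A=cv2.resize(a[45:160,215:290],None,fx=f,fy=f,interpolation=cv2.INTER_CUBIC)
p=proj("wrist",[593,-308,80],m)[0];x0,y0=int(p[0])-40,int(p[1])-57;print(p,x0,y0)
B=cv2.resize(i[y0:y0+115,x0:x0+80],None,fx=f,fy=f,interpolation=cv2.INTER_CUBIC)
cv2.imwrite("pics/ab.png",np.hstack([A,B]))
```

```text
t 3.15 tcp [ 478.4351 -318.7779  351.4469] yaw 0.0010450365642377805 z [ 0.0003  0.0001 -1.    ] q [-0.2477  0.1394 -0.0118 -0.0001 -1.4194  1.8196] F [-0.2298  0.5817  0.535 ] w 84.94581423516217 0.0
[249.9611  75.4046] 209 18
```

View pics/ab.png

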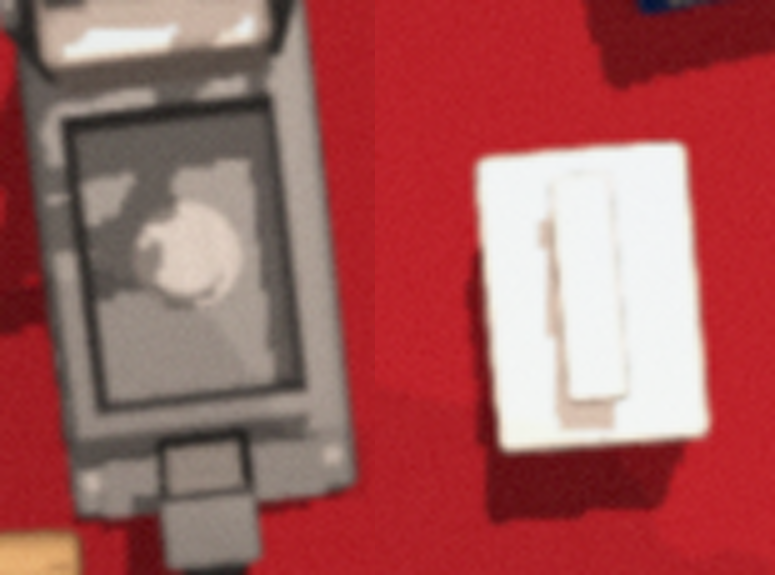

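The left crop shows the empty well. The dark line around its rim has corners at about (65,118), (270,98), (303,387) and (100,410). The right crop shows the cartridge's top face at about (480,158), (685,143), (708,433) and (501,450), with its rib in the middle. I refine both outlines.

```bash
cat >> h.py <<'E'
def rect(img,m,corners,z,name="wrist",span=2.0,frac=.12):
    """refine quad edges (bright outside->dark inside if sign=-1 auto) by gradient, cast to plane z"""
    g=cv2.GaussianBlur(img,(3,3),0).astype(np.float32);g=g[:,:,:2].mean(2)
    c=np.array(corners,float);cen=c.mean(0);L=[]
    for k in range(4):
        a,b=c[k],c[(k+1)%4];n=np.array([-(b-a)[1],(b-a)[0]]);n/=np.linalg.norm(n)
        if n@(cen-a)<0:n=-n
        s=np.arange(-span,span+.01,.1);pts=[]
        for t in np.linspace(frac,1-frac,40):
            p=a+t*(b-a)+s[:,None]*n
            v=cv2.remap(g,p[:,0].astype(np.float32),p[:,1].astype(np.float32),cv2.INTER_CUBIC).ravel()
            d=np.gradient(v);d=d if SIGN>0 else -d
            pts.append(p[d.argmax()])
        W=plane(name,np.array(pts),z,m)[:,:2].astype(np.float32)
        vx,vy,x,y=cv2.fitLine(W,cv2.DIST_HUBER,0,.01,.01).ravel()
        L.append(np.cross([x,y,1],[x+vx,y+vy,1]))
    Q=np.array([np.cross(L[k-1],L[k]) for k in range(4)]);Q=Q[:,:2]/Q[:,2:]
    e=[np.linalg.norm(Q[k]-Q[(k+1)%4]) for k in range(4)]
    d1=Q[0]-Q[3];d2=Q[1]-Q[2];d=d1+d2;w=Q[0]-Q[1]+Q[3]-Q[2]
    print("centre",Q.mean(0),"edges",np.array(e),"yaw long",np.arctan2(d[1],d[0]),"yaw short-90",np.arctan2(w[1],w[0])-np.pi/2)
    return Q
SIGN=1
E
python3 - <<'E'
import h;from h import *
import pickle
a=cv2.imread("pics/w1.png");ma=pickle.load(open("w1.pkl","rb"));b=cv2.imread("pics/w2.png");mb=pickle.load(open("w2.pkl","rb"))
f=lambda c,u0,x0,y0:[((u-u0+.5)/5-.5+x0,(v+.5)/5-.5+y0) for u,v in c]
h.SIGN=-1
A=f([(65,118),(270,98),(303,387),(100,410)],0,215,45)
print(plane("wrist",A,70,ma)[:,:2]);rect(a,ma,A,70,span=1.6)
h.SIGN=1
B=f([(480,158),(685,143),(708,433),(501,450)],375,209,18)
print(plane("wrist",B,80,mb)[:,:2]);rect(b,mb,B,80)
C=f([(553,172),(608,170),(626,397),(570,402)],375,209,18)
P=plane("wrist",C,108,mb)[:,:2];print(P,P.mean(0))
E
```

```text
[[567.9789 215.2882]
 [572.9912 158.0046]
 [490.2197 148.7132]
 [483.9375 206.3876]]
centre [528.3642 182.3872] edges [60.078  86.0073 60.7569 86.7483] yaw long 0.11501477261444454 yaw short-90 0.11069095964256781
[[ 630.7088 -280.1672]
 [ 634.5946 -336.0259]
 [ 552.9388 -342.6106]
 [ 548.2704 -285.6986]]
centre [ 591.4003 -310.5682] edges [57.5663 83.429  58.0113 84.0392] yaw long 0.08801019046560453 yaw short-90 0.09041629769539394
[[ 621.4952 -301.4381]
 [ 621.9175 -315.3909]
 [ 562.3473 -320.0423]
 [ 561.0839 -305.7476]] [ 591.711  -310.6547]
```

Both sizes come out right: well about 60x86 mm, cartridge about 58x84 mm. The dock is at (528.4, 182.4) with yaw 0.113, the cartridge at (591.4, -310.6) with yaw 0.089. I go down to the grip point.

Request:
apply_moves(
  rows=[
    [0.05,-0.004,0.02,-2,0.085],
    [0.1,-0.008,0.05,-5,0.085],
    [0.113,-0.008,0.1,-5,0.085],
    [0.113,-0.008,0.15,-5,0.085],
    [0.113,-0.008,0.2,-5,0.085],
    [0.113,-0.008,0.235,-5,0.085],
    [0.113,-0.008,0.235,-5,0.085],
    [0.113,-0.008,0.235,-5,0.085],
  ],
)

```text
clock: 4.2
tool_pos: [592.3, -312.0, 118.4]
eef_rot: [3.137, 0.138, 0.004]
ft_force: [0.3, 0.2, 1.3]
gripper_width: 84.9
finger_force: 0.0
```

Run:
```python
from h import *
st();print(shift([591.4,-310.6,84],0.089))
```

```text
t 4.2 tcp [ 592.2694 -312.0042  118.4309] yaw 0.08789112184736654 z [ 0.0023 -0.0011 -1.    ] q [-0.1939  0.4324 -0.146   0.0008 -0.9899  1.8521] F [0.276  0.2039 1.2771] w 84.90760851138309 0.0
(array([-0.0008, -0.0015,  0.0344]), np.float64(-0.06353403814015651))
```

Request:
apply_moves(
  rows=[
    [-0.001,-0.001,0.017,0,0.085],
    [-0.001,-0.001,0.034,0,0.085],
    [-0.001,-0.001,0.034,0,0.04],
    [-0.001,-0.001,0.034,0,0.01],
    [-0.001,-0.001,0.034,0,0.01],
    [-0.001,-0.001,0.034,0,0.01],
    [-0.001,-0.001,0.034,0,0.01],
    [-0.001,-0.001,0.034,0,0.01],
  ],
  squeeze=25,
)

```text
clock: 5.2
tool_pos: [590.0, -311.3, 82.6]
eef_rot: [3.139, 0.136, 0.001]
ft_force: [0.7, 2.0, 1.9]
gripper_width: 15.5
finger_force: 32.2
```

Run:
```python
from h import *
st()
```

```text
t 5.2 tcp [ 589.9649 -311.2817   82.6229] yaw 0.08644754181987814 z [ 0.0004 -0.     -1.    ] q [-0.1939  0.4649 -0.1853 -0.0001 -0.9202  1.8512] F [0.7334 1.965  1.9119] w 15.52114459788273 32.21319079399109
```

Request:
apply_moves(
  rows=[
    [0,0,0,0,0.085],
    [0,0,0,0,0.085],
    [0,0,0,0,0.085],
    [0,0,0,0,0.085],
    [0,0,-0.06,0,0.085],
    [-0.02,0,-0.12,0,0.085],
    [-0.05,0,-0.17,0,0.085],
    [-0.09,0,-0.2,0,0.085],
  ],
)

```text
clock: 6.2
tool_pos: [500.2, -319.5, 285.2]
eef_rot: [3.137, 0.137, 0.005]
ft_force: [-0.1, -0.6, 0.3]
gripper_width: 85.3
finger_force: 0.0
```

Request:
apply_moves(
  rows=[
    [0,0,-0.05,0,0.085],
    [0,0,-0.068,0,0.085],
    [0,0,-0.068,0,0.085],
    [0,0,-0.068,0,0.085],
    [0,0,-0.068,0,0.085],
  ],
)

```text
clock: 6.82
tool_pos: [499.8, -318.9, 348.9]
eef_rot: [-3.138, -0.136, 0.003]
ft_force: [-0.1, -0.5, 1.0]
gripper_width: 84.9
finger_force: 0.0
```

Run:
```python
import h;from h import *
for k in range(2):
    st();m=camera_model("wrist");i=capture("wrist");cv2.imwrite(f"pics/w3{k}.png",i)
    msk=cv2.inRange(i[:,:,0],100,255)
    c,s=np.cos(.0865),np.sin(.0865)
    Q=[(x*c-y*s+590.5,x*s+y*c-311) for x,y in[(42,29),(42,-29),(-42,-29),(-42,29)]]
    pr=proj("wrist",[(a,b,80) for a,b in Q],m)
    rect(i,m,pr,80,span=3)
```

```text
t 6.825 tcp [ 499.8352 -318.9208  348.8795] yaw 0.08640701309608308 z [-0.0022  0.0008 -1.    ] q [-0.2387  0.1729  0.0231 -0.0002 -1.4232  1.8959] F [-0.096  -0.5143  1.0386] w 84.9066651259902 0.0
centre [ 591.6663 -311.6604] edges [58.0035 83.4643 58.8548 83.399 ] yaw long 0.08802193556832308 yaw short-90 0.08695771438514943
t 6.875 tcp [ 499.925  -318.9532  349.0641] yaw 0.0864483986547558 z [-0.0019  0.0006 -1.    ] q [-0.2386  0.1729  0.0234 -0.0002 -1.4234  1.8959] F [0.9297 0.1761 0.0426] w 84.97620061444172 0.0
centre [ 591.601  -311.7634] edges [57.9893 83.7196 58.8356 83.4177] yaw long 0.08628280924351861 yaw short-90 0.0889957007157478
```

The bias is small, about 0.5 mm sideways. Back down to take the rib firmly.

Request:
apply_moves(
  rows=[
    [0.045,0,0.04,0,0.085],
    [0.09,0,0.08,0,0.085],
    [0.09,0,0.13,0,0.085],
    [0.09,0,0.18,0,0.085],
    [0.09,0,0.23,0,0.085],
    [0.09,0,0.25,0,0.085],
    [0.09,0,0.266,0,0.085],
    [0.09,0,0.266,0,0.085],
  ],
)

```text
clock: 7.92
tool_pos: [589.2, -311.2, 83.1]
eef_rot: [-3.138, -0.136, 0.003]
ft_force: [0.0, -0.7, 0.3]
gripper_width: 85.2
finger_force: 0.0
```

Request:
apply_moves(
  rows=[
    [0,0,0,0,0.04],
    [0,0,0,0,0.01],
    [0,0,0,0,0.01],
    [0,0,0,0,0.01],
    [0,0,0,0,0.01],
    [0,0,0,0,0.01],
    [0,0,0,0,0.01],
    [0,0,0,0,0.01],
  ],
  squeeze=50,
)

```text
clock: 8.93
tool_pos: [590.1, -311.3, 84.9]
eef_rot: [3.138, 0.136, 0.001]
ft_force: [-0.3, 3.2, 5.9]
gripper_width: 14.9
finger_force: 50.0
```

Run:
```python
from h import *
st()
```

```text
t 8.925 tcp [ 590.0749 -311.2888   84.9094] yaw 0.08659317398566287 z [ 0.0006 -0.0002 -1.    ] q [-0.1938  0.4626 -0.1831  0.0001 -0.9244  1.8511] F [-0.2547  3.1695  5.915 ] w 14.858828529914812 50.021182894706726
```

Request:
apply_moves(
  rows=[
    [0,0,-0.02,0,0.01],
    [0,0,-0.07,0,0.01],
    [0,0,-0.12,0,0.01],
    [0,0,-0.17,0,0.01],
    [-0.01,-0.04,-0.21,0,0.01],
    [-0.02,-0.09,-0.24,0,0.01],
    [-0.03,-0.14,-0.265,-1.5,0.01],
    [-0.04,-0.19,-0.265,-1.5,0.01],
  ],
)

```text
clock: 9.93
tool_pos: [533.4, -124.2, 350.5]
eef_rot: [-3.136, -0.176, -0.003]
ft_force: [0.5, 1.3, -4.4]
gripper_width: 15.0
finger_force: 50.1
```

Request:
apply_moves(
  rows=[
    [-0.009,-0.05,0,0,0.01],
    [-0.018,-0.1,0,0,0.01],
    [-0.027,-0.15,0,0,0.01],
    [-0.036,-0.2,0,0,0.01],
    [-0.045,-0.25,0,0,0.01],
    [-0.05,-0.295,0,0,0.01],
    [-0.05,-0.306,0,0,0.01],
    [-0.05,-0.306,0,0,0.01],
  ],
)

```text
clock: 10.92
tool_pos: [449.0, 173.3, 348.3]
eef_rot: [3.136, 0.179, -0.003]
ft_force: [-0.4, -0.6, -5.3]
gripper_width: 14.8
finger_force: 50.2
```

Request:
apply_moves(
  rows=[
    [0,0,0,0,0.01],
    [0,0,0,0,0.01],
    [0,0,0,0,0.01],
  ],
)

```text
clock: 11.3
tool_pos: [449.7, 172.3, 349.3]
eef_rot: [-3.137, -0.175, 0.0]
ft_force: [-0.1, 0.1, -4.5]
gripper_width: 14.8
finger_force: 50.2
```

Run:
```python
import h;from h import *
h.SIGN=-1
st();m=camera_model("wrist");i=capture("wrist");cv2.imwrite(f"pics/w4.png",i)
c,s=np.cos(.113),np.sin(.113)
Q=[(x*c-y*s+528.4,x*s+y*c+182.4) for x,y in[(43.2,30.2),(43.2,-30.2),(-43.2,-30.2),(-43.2,30.2)]]
pr=proj("wrist",[(a,b,70) for a,b in Q],m)
rect(i,m,pr,70,span=1.8)
v=i.copy()
v=cv2.resize(v,(800,600),interpolation=cv2.INTER_CUBIC)
cv2.polylines(v,[((pr+.5)*800/512).astype(int)],True,(0,255,0),1)
cv2.imwrite("pics/w4v.png",v)
```

```text
t 11.3 tcp [449.6766 172.2573 349.2954] yaw 0.11133143626960769 z [-0.  0. -1.] q [ 0.7755 -0.0255 -0.1937 -0.     -1.4026  0.9067] F [-0.1128  0.1209 -4.4559] w 14.789471983245551 50.232866406440735
centre [528.4772 182.1655] edges [60.8474 86.7095 61.9679 86.8589] yaw long 0.11254658988402305 yaw short-90 0.1095598014655943
```

View pics/w4v.png

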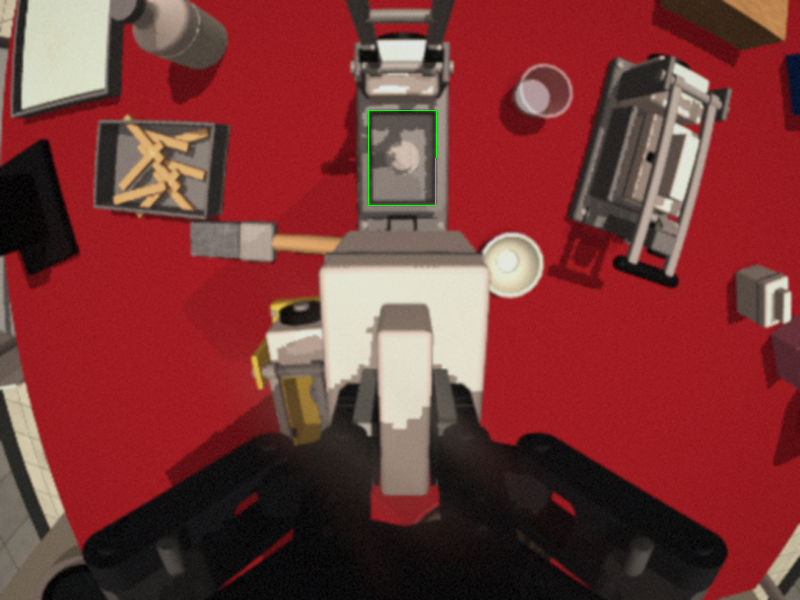

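The wrist view shows the cartridge squarely held. The re-measured well (green) agrees to 0.2 mm, at (528.5, 182.2) with yaw 0.112. Before going over the well I check the scene view for clearance between the wrist and the raised clamp.

Run:
```python
from h import *
i=capture("scene");cv2.imwrite("pics/s2.png",i)
o=monitor.observe()
print(proj("scene",[o["tool_pos"],camera_model("wrist")["extrinsics"][:3,3]]))
cv2.imwrite("pics/s2v.png",cv2.resize(i[60:260,210:400],None,fx=3,fy=3,interpolation=cv2.INTER_CUBIC))
# handle positions projected for clamp angles
c,s=np.cos(.112),np.sin(.112)
for a in(1.6,1.7,1.8,1.9):
    x=74-174*np.cos(a);z=116+174*np.sin(a)
    print(a,[proj("scene",[528.45+x*c-y*s,182.3+x*s+y*c,z])[0] for y in(-37,37)])
```

```text
[[315.0997 110.4161]
 [320.6444  69.9938]]
1.6 [array([299.5246, 158.1169]), array([328.9182, 159.886 ])]
1.7 [array([299.3871, 162.1609]), array([329.1269, 163.9711])]
1.8 [array([299.1982, 166.8413]), array([329.2599, 168.6949])]
1.9 [array([298.9587, 172.1155]), array([329.3129, 174.0142])]
```

View pics/s2v.png

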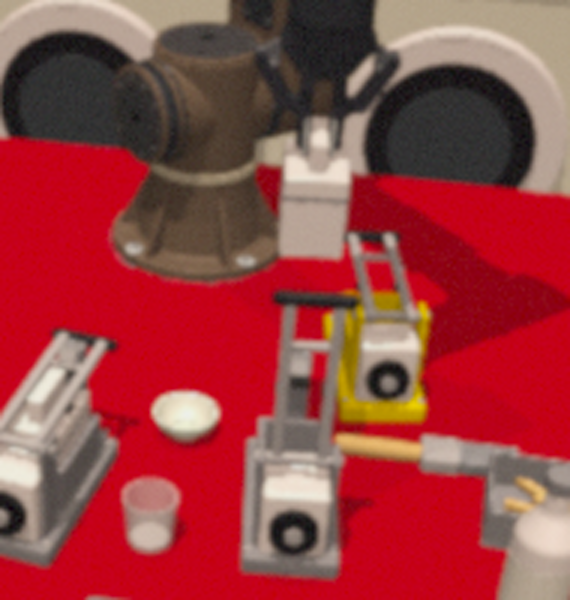

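The handle sits at scene pixel (315,160), so the clamp is at about 1.62 rad. The gripper body stays about 30 mm clear of it. I move over the well.

Request:
apply_moves(
  rows=[
    [0.03,-0.001,0,0,0.01],
    [0.06,-0.002,0,0,0.01],
    [0.078,-0.002,0.02,0,0.01],
    [0.078,-0.002,0.07,0,0.01],
    [0.078,-0.002,0.12,0,0.01],
    [0.078,-0.002,0.16,0,0.01],
    [0.078,-0.002,0.18,0,0.01],
    [0.078,-0.002,0.18,0,0.01],
  ],
)

```text
clock: 12.4
tool_pos: [526.1, 182.9, 167.7]
eef_rot: [3.135, 0.176, -0.005]
ft_force: [1.2, 0.3, -4.2]
gripper_width: 15.0
finger_force: 50.2
```

Request:
apply_moves(
  rows=[
    [0,0,0,0,0.01],
    [0,0,0,0,0.01],
  ],
)

```text
clock: 12.65
tool_pos: [527.5, 184.1, 170.7]
eef_rot: [-3.135, -0.177, -0.003]
ft_force: [0.4, 0.0, -3.7]
gripper_width: 15.0
finger_force: 50.2
```

Run:
```python
from h import *
st();print(shift([526.8,182.6,157],0.112));capture("scene");print(shift([526.8,182.6,157],0.112))
```

```text
t 12.65 tcp [527.5382 184.0924 170.7132] yaw 0.11263116110849548 z [ 0.002   0.0013 -1.    ] q [ 0.6863  0.2156 -0.3348  0.0003 -1.018   0.9969] F [ 0.427   0.0411 -3.6945] w 15.017539661516304 50.177857875823975
(array([-0.0009,  0.0014,  0.0137]), np.float64(0.03616286770958974))
(array([-0.0008,  0.0013,  0.0136]), np.float64(0.03380317584001644))
```

Request:
apply_moves(
  rows=[
    [-0.001,0.001,0.006,0,0.01],
    [-0.001,0.001,0.01,0,0.01],
    [-0.001,0.001,0.01,0,0.01],
    [-0.001,0.001,0.01,0,0.01],
    [-0.001,0.001,0.01,0,0.01],
    [-0.001,0.001,0.01,0,0.01],
  ],
)

```text
clock: 13.45
tool_pos: [526.0, 182.6, 159.4]
eef_rot: [-3.137, -0.177, -0.0]
ft_force: [0.2, 0.0, -3.6]
gripper_width: 14.9
finger_force: 50.3
```

Run:
```python
from h import *
st();print(shift([526.8,182.6,157],0.112));capture("scene");print(shift([526.8,182.6,157],0.112))
```

```text
t 13.45 tcp [525.9835 182.5796 159.3901] yaw 0.1124959123502496 z [ 0.0001  0.0001 -1.    ] q [ 0.6858  0.2245 -0.3518  0.     -0.9944  0.9975] F [ 0.1636  0.0297 -3.5961] w 14.883654540077933 50.25127172470093
(array([0.0008, 0.0001, 0.0024]), np.float64(0.028413684677708852))
(array([0.0008, 0.0001, 0.0024]), np.float64(0.03396525608315094))
```

Request:
apply_moves(
  rows=[
    [0.0008,0,0,0,0.01],
    [0.0008,0,0.002,0,0.01],
    [0.0008,0,0.004,0,0.01],
    [0.0008,0,0.006,0,0.01],
    [0.0008,0,0.008,0,0.01],
    [0.0008,0,0.008,0,0.01],
  ],
)

```text
clock: 14.25
tool_pos: [526.6, 182.6, 151.1]
eef_rot: [3.136, 0.177, -0.001]
ft_force: [1.2, 0.4, -4.8]
gripper_width: 14.8
finger_force: 50.3
```

Run:
```python
from h import *
st();print(shift([526.8,182.6,157],0.112))
```

```text
t 14.25 tcp [526.6099 182.5527 151.0668] yaw 0.11250931703694389 z [-0.0003 -0.0003 -1.    ] q [ 0.685   0.2339 -0.3606 -0.     -0.9767  0.9983] F [ 1.2464  0.364  -4.774 ] w 14.765622208234532 50.25034189224243
(array([ 0.0002, -0.    , -0.0059]), np.float64(0.029181716650994186))
```

It is entering freely, with no contact force. Continue easing down.

Request:
apply_moves(
  rows=[
    [0,0,0.003,0,0.01],
    [0,0,0.006,0,0.01],
    [0,0,0.009,0,0.01],
    [0,0,0.012,0,0.01],
    [0,0,0.014,0,0.01],
    [0,0,0.014,0,0.01],
  ],
)

```text
clock: 15.0
tool_pos: [526.6, 182.6, 137.1]
eef_rot: [3.136, 0.177, -0.001]
ft_force: [-0.3, 0.1, -3.9]
gripper_width: 14.8
finger_force: 50.2
```

Request:
apply_moves(
  rows=[
    [0,0,0.003,0,0.01],
    [0,0,0.006,0,0.01],
    [0,0,0.009,0,0.01],
    [0,0,0.011,0,0.01],
    [0,0,0.011,0,0.01],
  ],
)

```text
clock: 15.62
tool_pos: [526.6, 182.6, 126.1]
eef_rot: [3.136, 0.177, -0.001]
ft_force: [-0.4, -0.7, -4.6]
gripper_width: 15.2
finger_force: 50.2
```

Request:
apply_moves(
  rows=[
    [0,0,0.001,0,0.01],
    [0,0,0.002,0,0.01],
    [0,0,0.003,0,0.01],
    [0,0,0.004,0,0.01],
    [0,0,0.004,0,0.01],
  ],
)

```text
clock: 16.25
tool_pos: [526.7, 182.6, 122.2]
eef_rot: [3.136, 0.177, -0.0]
ft_force: [0.6, 0.8, -3.9]
gripper_width: 15.0
finger_force: 50.3
```

Request:
apply_moves(
  rows=[
    [0,0,0.0005,0,0.01],
    [0,0,0.001,0,0.01],
    [0,0,0.0015,0,0.01],
    [0,0,0.0015,0,0.01],
  ],
)

```text
clock: 16.75
tool_pos: [526.8, 182.7, 120.9]
eef_rot: [-3.137, -0.177, -0.0]
ft_force: [0.0, 0.0, -2.2]
gripper_width: 15.1
finger_force: 50.4
```

The cartridge is touching the valve. One more millimetre, then let go and rise.

Request:
apply_moves(
  rows=[
    [0,0,0.0005,0,0.01],
    [0,0,0.0005,0,0.03],
    [0,0,0.0005,0,0.06],
    [0,0,0.0005,0,0.06],
    [0,0,0.0005,0,0.06],
    [0,0,-0.01,0,0.06],
    [0,0,-0.04,0,0.06],
    [0,0,-0.08,0,0.06],
  ],
)

```text
clock: 17.75
tool_pos: [526.3, 182.3, 201.7]
eef_rot: [3.136, 0.177, -0.002]
ft_force: [1.4, 0.8, -0.3]
gripper_width: 59.9
finger_force: 0.0
```

Request:
apply_moves(
  rows=[
    [0,0,-0.05,0,0.02],
    [-0.02,0,-0.1,0,0],
    [-0.04,0,-0.15,0,0],
    [-0.04,0,-0.16,0,0],
    [-0.04,0,-0.16,0,0],
    [-0.04,0,-0.16,0,0],
  ],
)

```text
clock: 18.5
tool_pos: [486.6, 177.9, 359.4]
eef_rot: [3.136, 0.176, -0.003]
ft_force: [-0.2, -0.4, -0.1]
gripper_width: 0.2
finger_force: 0.0
```

Run:
```python
from h import *
st();i=capture("scene");cv2.imwrite("pics/s3.png",i);w=capture("wrist");cv2.imwrite("pics/w5.png",w)
a=cv2.resize(i[120:260,230:370],None,fx=2.8,fy=2.8,interpolation=cv2.INTER_CUBIC)
b=cv2.resize(w[0:280,150:360],(294,392),interpolation=cv2.INTER_CUBIC)
cv2.imwrite("pics/s3v.png",np.hstack([a,b]))
```

```text
t 18.5 tcp [486.635  177.9233 359.4152] yaw 0.11229845406720822 z [-0.002  -0.0012 -1.    ] q [ 0.7294  0.0392 -0.1062 -0.0005 -1.4278  0.9538] F [-0.1806 -0.4232 -0.1165] w 0.23015892472526 0.0
```

View pics/s3v.png

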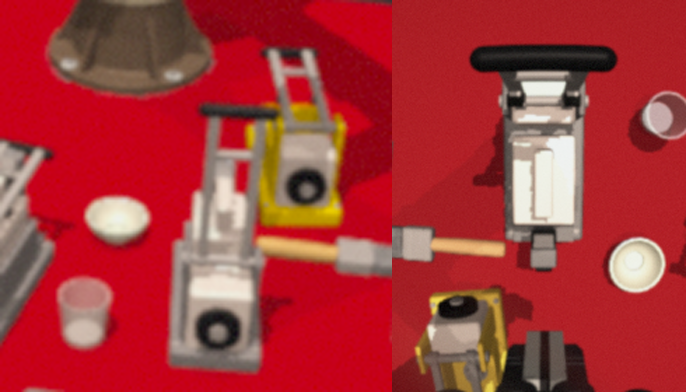

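The cartridge is seated in the well and the handle is still up. I go behind the handle with closed fingers.

Request:
apply_moves(
  rows=[
    [0.05,0,0,0,0],
    [0.1,0,0,0,0],
    [0.15,0,0,0,0],
    [0.165,0,0.01,0,0],
    [0.165,0,0.05,0,0],
    [0.165,0,0.075,0,0],
    [0.165,0,0.075,0,0],
    [0.165,0,0.075,0,0],
  ],
)

```text
clock: 19.6
tool_pos: [651.2, 196.7, 286.8]
eef_rot: [3.136, 0.177, 0.002]
ft_force: [-0.7, 0.2, 1.1]
gripper_width: -0.1
finger_force: 0.0
```

```bash
cat >> h.py <<'E'
def dock():
    p=monitor.observe()["tool_pos"]-[528.45,182.3,0];c,s=np.cos(.112),np.sin(.112)
    print("dock-frame TCP",p[0]*c+p[1]*s,-p[0]*s+p[1]*c,p[2])
E
python3 -c "
from h import *
st();dock();i=capture('wrist');cv2.imwrite('pics/w6.png',i);dock()"
```

```text
t 19.6 tcp [651.2218 196.7298 286.8341] yaw 0.11279495579764938 z [ 0.0011 -0.0001 -1.    ] q [ 0.5796  0.3405  0.1102  0.0006 -1.3396  1.1039] F [-0.6515  0.2068  1.1299] w -0.07258335695152207 0.0
dock-frame TCP 123.61534808675226 0.6177225895189888 286.834064215917
dock-frame TCP 123.79241910252024 0.7628051697916014 287.34598843866496
```

Request:
apply_moves(
  rows=[
    [-0.016,0,0,0,0],
    [-0.032,0,0,0,0],
    [-0.047,0,0.001,0,0],
    [-0.062,0,0.003,0,0],
    [-0.078,0,0.007,0,0],
    [-0.095,0,0.013,0,0],
    [-0.111,0,0.02,0,0],
    [-0.126,0,0.029,0,0],
  ],
)

```text
clock: 20.65
tool_pos: [524.6, 182.4, 256.8]
eef_rot: [-3.136, -0.177, -0.001]
ft_force: [0.5, 0.1, 0.3]
gripper_width: -0.1
finger_force: 0.3
```

Request:
apply_moves(
  rows=[
    [0,0,0,0,0],
    [0.01,0,-0.02,0,0],
    [0.01,0,-0.07,0,0],
    [0.01,0,-0.1,0,0],
    [0.01,0,-0.1,0,0],
  ],
)

```text
clock: 21.28
tool_pos: [536.8, 184.0, 359.8]
eef_rot: [-3.134, -0.177, -0.007]
ft_force: [-0.6, 0.1, -0.3]
gripper_width: 0.2
finger_force: 0.0
```

Run:
```python
from h import *
st();dock();i=capture("scene");cv2.imwrite("pics/s4.png",i)
c,s=np.cos(.112),np.sin(.112)
for a in(.7,.9,1,1.1,1.2,1.6):
    x=74-174*np.cos(a);z=116+174*np.sin(a)
    print(a,x,z,proj("scene",[[528.45+x*c-y*s,182.3+x*s+y*c,z] for y in(-37,0,37)]).round(1).tolist())
cv2.imwrite("pics/s4v.png",cv2.resize(i[90:260,220:380],None,fx=3.5,fy=3.5,interpolation=cv2.INTER_CUBIC))
```

```text
t 21.275 tcp [536.8259 184.043  359.8341] yaw 0.11256218228839855 z [ 0.0043  0.0024 -1.    ] q [ 0.6756  0.1214 -0.0149  0.0008 -1.4296  1.0076] F [-0.6362  0.0571 -0.3482] w 0.22623329604180542 0.0
dock-frame TCP 8.518223080720755 0.7959745787435456 359.83413985428206
0.7 -59.082540587501 228.09387757935824 [[298.7, 151.7], [311.6, 152.5], [324.7, 153.2]]
0.9 -34.1601344790956 252.2988822751821 [[299.1, 148.7], [312.5, 149.5], [325.9, 150.3]]
1 -20.012601221056315 262.415951356574 [[299.3, 148.1], [312.8, 148.9], [326.4, 149.7]]
1.1 -4.925725128050459 271.07008065068976 [[299.5, 148.1], [313.2, 148.9], [326.9, 149.7]]
1.2 10.949750721058791 278.1748009582974 [[299.6, 148.7], [313.5, 149.5], [327.4, 150.4]]
1.6 79.08071688042425 289.9258069292219 [[299.5, 158.1], [314.2, 159.0], [328.9, 159.9]]
```

View pics/s4v.png

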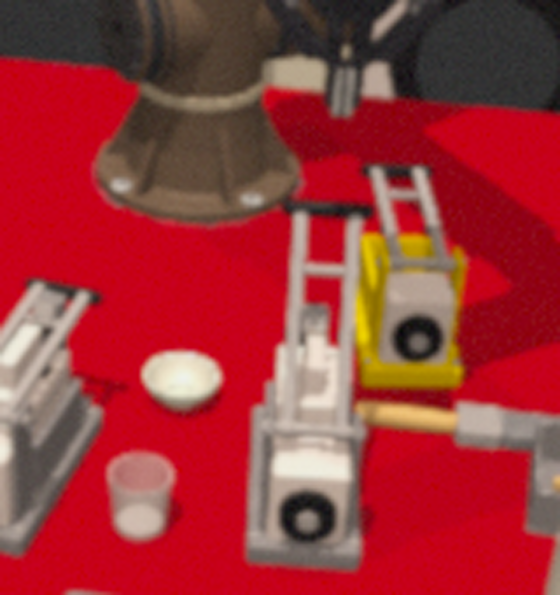

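The handle is now near scene pixel (314,150), consistent with about 1.0 rad where the fingers left it. I go above the handle and lower it along its arc.

Request:
apply_moves(
  rows=[
    [-0.03,0,0,0,0],
    [-0.037,0,0.03,0,0],
    [-0.037,0,0.07,0,0],
    [-0.037,0,0.08,0,0],
    [-0.037,0,0.085,0,0],
    [-0.037,0,0.09,0,0],
    [-0.037,0,0.09,0,0],
  ],
)

```text
clock: 22.2
tool_pos: [499.2, 179.7, 267.2]
eef_rot: [-3.136, -0.177, -0.001]
ft_force: [0.4, 0.5, -0.1]
gripper_width: 0.3
finger_force: 0.0
```

```bash
python3 -c "
from h import *
st();dock()"
```

```text
t 22.2 tcp [499.1766 179.6692 267.1971] yaw 0.11252101478717574 z [ 0.0005  0.0003 -1.    ] q [ 0.7155  0.0969 -0.2488  0.0001 -1.2245  0.9678] F [ 0.4148  0.528  -0.0899] w 0.2557371704857941 0.0
dock-frame TCP -29.384065966317493 0.6574335040234676 267.19705019796413
```

Request:
apply_moves(
  rows=[
    [-0.009,0,0.008,0,0],
    [-0.022,0,0.019,0,0],
    [-0.034,0,0.032,0,0],
    [-0.045,0,0.046,0,0],
    [-0.054,0,0.061,0,0],
    [-0.058,0,0.068,0,0],
    [-0.061,0,0.076,0,0],
    [-0.064,0,0.084,0,0],
  ],
)

```text
clock: 23.2
tool_pos: [435.5, 172.5, 182.7]
eef_rot: [-3.136, -0.177, -0.001]
ft_force: [-0.0, -0.5, 0.9]
gripper_width: -0.2
finger_force: 0.1
```

Run:
```python
from h import *
st();dock();i=capture("wrist");cv2.imwrite("pics/w7.png",i)
j=capture("scene");cv2.imwrite("pics/s5.png",j)
a=cv2.resize(j[90:260,240:360],None,fx=3.5,fy=3.5,interpolation=cv2.INTER_CUBIC);b=cv2.resize(i[:,130:400],(374,532))
b=cv2.copyMakeBorder(b,0,a.shape[0]-532,0,0,cv2.BORDER_CONSTANT)
cv2.imwrite("pics/s5v.png",np.hstack([a,b]))
```

```text
t 23.2 tcp [435.4575 172.4888 182.6562] yaw 0.11244730536856588 z [ 0.0005  0.0004 -1.    ] q [ 0.7991  0.0542 -0.499   0.0001 -1.017   0.8841] F [-0.0207 -0.5156  0.8674] w -0.2050304291253143 0.14239170122891665
dock-frame TCP -93.50644636089984 0.6436527201947353 182.65615926457863
```

View pics/s5v.png

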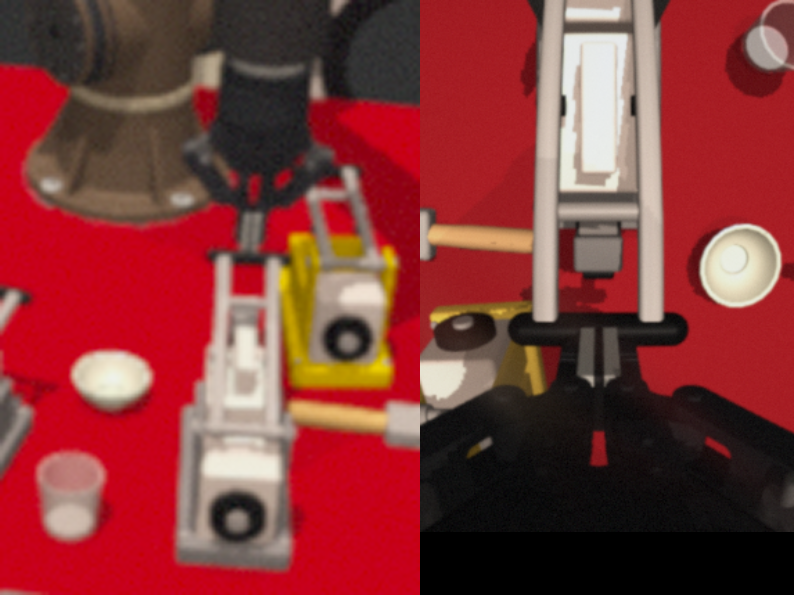

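The handle is under the fingertips, centred between the arms at about 0.35 rad, and the brush and dish are undisturbed. I lower it to the shoulder contact.

Request:
apply_moves(
  rows=[
    [0.001,0,0.004,0,0],
    [0.001,0,0.008,0,0],
    [0,0,0.012,0,0],
    [-0.001,0,0.016,0,0],
    [-0.002,0,0.02,0,0],
    [-0.003,0,0.024,0,0],
    [-0.003,0,0.024,0,0],
  ],
)

```text
clock: 24.18
tool_pos: [432.1, 171.9, 158.5]
eef_rot: [3.136, 0.177, -0.001]
ft_force: [-1.8, 0.5, 0.3]
gripper_width: 0.5
finger_force: 0.0
```

```bash
python3 -c "
from h import *
st();dock()"
```

```text
t 24.175 tcp [432.1079 171.8653 158.4953] yaw 0.1126177379678479 z [-0.0004 -0.0004 -1.    ] q [ 0.8037  0.0745 -0.539  -0.     -0.9578  0.8798] F [-1.791   0.4699  0.2713] w 0.5212332061061856 0.0
dock-frame TCP -96.90469570803742 0.3984795564343102 158.49532006098326
```

Request:
apply_moves(
  rows=[
    [0,0,0.002,0,0],
    [0,0,0.004,0,0],
    [0,0,0.006,0,0],
    [0,0,0.008,0,0],
    [0,0,0.008,0,0],
  ],
)

```text
clock: 24.8
tool_pos: [432.3, 171.9, 150.7]
eef_rot: [3.137, 0.177, -0.0]
ft_force: [-0.7, -0.9, 3.0]
gripper_width: 0.1
finger_force: 0.8
```

Request:
apply_moves(
  rows=[
    [0,0,0.001,0,0],
    [0,0,0.002,0,0],
    [0,0,0.003,0,0],
    [0,0,0.003,0,0],
  ],
)

```text
clock: 25.3
tool_pos: [431.9, 171.9, 147.9]
eef_rot: [3.137, 0.177, -0.001]
ft_force: [-5.2, 0.2, 6.6]
gripper_width: 0.0
finger_force: 3.3
```

Request:
apply_moves(
  rows=[
    [-0.0005,0,0.0008,0,0],
    [-0.001,0,0.0015,0,0],
    [-0.001,0,0.002,0,0],
    [-0.001,0,0.002,0,0],
  ],
)

```text
clock: 25.8
tool_pos: [431.6, 171.9, 146.4]
eef_rot: [-3.137, -0.177, -0.001]
ft_force: [-4.0, -1.2, 8.5]
gripper_width: -0.1
finger_force: 4.0
```

Request:
apply_moves(
  rows=[
    [-0.0002,0,0.0007,0,0],
    [-0.0002,0,0.0015,0,0],
    [-0.0003,0,0.002,0,0],
    [-0.0003,0,0.002,0,0],
  ],
)

```text
clock: 26.3
tool_pos: [431.3, 171.9, 144.5]
eef_rot: [-3.137, -0.177, -0.001]
ft_force: [-4.1, -1.2, 8.8]
gripper_width: 0.1
finger_force: 4.5
```

Request:
apply_moves(
  rows=[
    [-0.0002,0,0.0007,0,0],
    [-0.0002,0,0.0015,0,0],
    [-0.0003,0,0.002,0,0],
    [-0.0003,0,0.002,0,0],
  ],
)

```text
clock: 26.8
tool_pos: [431.0, 171.8, 142.5]
eef_rot: [-3.137, -0.177, -0.001]
ft_force: [-5.2, -1.0, 10.1]
gripper_width: -0.1
finger_force: 5.0
```

Request:
apply_moves(
  rows=[
    [-0.0002,0,0.0007,0,0],
    [-0.0002,0,0.0015,0,0],
    [-0.0003,0,0.002,0,0],
    [-0.0003,0,0.002,0,0],
  ],
)

```text
clock: 27.3
tool_pos: [430.7, 171.8, 140.6]
eef_rot: [-3.136, -0.177, -0.001]
ft_force: [-5.4, -1.3, 11.0]
gripper_width: -0.0
finger_force: 5.5
```

Request:
apply_moves(
  rows=[
    [-0.0001,0,0.0007,0,0],
    [-0.0002,0,0.0014,0,0],
    [-0.0002,0,0.002,0,0],
    [-0.0002,0,0.002,0,0],
  ],
)

```text
clock: 27.8
tool_pos: [430.5, 171.8, 138.7]
eef_rot: [-3.136, -0.177, -0.001]
ft_force: [-5.2, -1.2, 11.9]
gripper_width: 0.4
finger_force: 5.8
```

Request:
apply_moves(
  rows=[
    [0,0,0.0005,0,0],
    [-0.0001,0,0.001,0,0],
    [-0.0002,0,0.0015,0,0],
    [-0.0002,0,0.0015,0,0],
  ],
)

```text
clock: 28.3
tool_pos: [430.2, 171.7, 137.0]
eef_rot: [-3.137, -0.177, -0.001]
ft_force: [-5.1, -1.2, 10.9]
gripper_width: -0.1
finger_force: 5.3
```

Request:
apply_moves(
  rows=[
    [0,0,0.0005,0,0],
    [0,0,0.001,0,0],
    [0,0,0.001,0,0],
  ],
)

```text
clock: 28.68
tool_pos: [430.1, 171.7, 135.9]
eef_rot: [-3.137, -0.177, -0.001]
ft_force: [-5.1, -0.9, 10.1]
gripper_width: -0.1
finger_force: 5.1
```

Request:
apply_moves(
  rows=[
    [0,0,0.0005,0,0],
    [0,0,0.001,0,0],
    [0,0,0.001,0,0],
  ],
)

```text
clock: 29.05
tool_pos: [430.1, 171.7, 134.9]
eef_rot: [-3.137, -0.177, -0.001]
ft_force: [-6.0, -0.1, 11.0]
gripper_width: -0.2
finger_force: 5.1
```

Request:
apply_moves(
  rows=[
    [0,0,0.0005,0,0],
    [0,0,0.001,0,0],
    [0,0,0.0015,0,0],
    [0,0,0.0015,0,0],
  ],
)

```text
clock: 29.55
tool_pos: [429.9, 171.7, 133.3]
eef_rot: [3.137, 0.177, -0.0]
ft_force: [-6.2, -0.7, 9.5]
gripper_width: 0.0
finger_force: 5.2
```

Request:
apply_moves(
  rows=[
    [0,0,0.0005,0,0],
    [0,0,0.001,0,0],
    [0,0,0.0015,0,0],
    [0,0,0.0015,0,0],
  ],
)

```text
clock: 30.05
tool_pos: [429.8, 171.6, 131.8]
eef_rot: [3.137, 0.177, -0.0]
ft_force: [-6.2, -0.0, 10.0]
gripper_width: 0.2
finger_force: 5.0
```

Request:
apply_moves(
  rows=[
    [-0.0005,0,0.0005,0,0],
    [-0.0005,0,0.001,0,0],
    [-0.0005,0,0.0015,0,0],
    [-0.0005,0,0.0015,0,0],
  ],
)

```text
clock: 30.55
tool_pos: [429.6, 171.6, 130.4]
eef_rot: [-3.137, -0.177, -0.001]
ft_force: [-5.5, -1.1, 9.2]
gripper_width: -0.1
finger_force: 4.7
```

Request:
apply_moves(
  rows=[
    [0,0,0.0005,0,0],
    [0,0,0.001,0,0],
    [0,0,0.001,0,0],
  ],
)

```text
clock: 30.92
tool_pos: [429.5, 171.6, 129.3]
eef_rot: [3.137, 0.177, 0.0]
ft_force: [-5.1, -0.8, 10.1]
gripper_width: -0.2
finger_force: 4.6
```

The force is not rising as expected, so I measure the clamp angle from the bar's position in the wrist picture.

```bash
cat >> h.py <<'E'
def clampangle(i,m,name="wrist",rng=(0,.5)):
    g=cv2.GaussianBlur(i[:,:,2],(3,3),0).astype(np.float32);c,s=np.cos(.112),np.sin(.112)
    A=np.arange(rng[0],rng[1],.002)
    for y in(-33,-30,30,33):
        x=74-174*np.cos(A);z=116+174*np.sin(A)
        p=proj(name,np.c_[528.45+x*c-y*s,182.3+x*s+y*c,z],m).astype(np.float32)
        v=cv2.remap(g,p[:,0],p[:,1],cv2.INTER_LINEAR).ravel()
        d=A[v<(v.min()+v.max())/2];print(y,"dark angles",d.min(),d.max(),"mid",d.mean(),v.min(),v.max())
E
python3 - <<'E'
from h import *
m=camera_model("wrist");i=capture("wrist");cv2.imwrite("pics/w8.png",i)
clampangle(i,m,rng=(-.2,.4));st();dock()
E
```

```text
-33 dark angles -0.05199999999999988 0.4000000000000005 mid 0.09476595744680873 12.037109 165.78125
-30 dark angles -0.05399999999999988 0.4000000000000005 mid 0.14213432835820927 14.512695 176.41406
30 dark angles -0.06199999999999989 0.4000000000000005 mid 0.16845054945054977 17.4375 175.0
33 dark angles -0.0739999999999999 0.4000000000000005 mid 0.10800000000000028 14.59375 157.18555
t 30.975 tcp [429.5077 171.6256 129.2915] yaw 0.11270623591163355 z [ 0.0002  0.     -1.    ] q [ 0.8078  0.1046 -0.5839  0.0001 -0.8822  0.8756] F [-5.2687 -0.7822  9.4275] w -0.023836882936557384 4.603157490491867
dock-frame TCP -99.51544865840957 0.45090818669044097 129.2914865750236
```

Run:
```python
from h import *
m=camera_model("wrist");i=cv2.imread("pics/w8.png");c,s=np.cos(.112),np.sin(.112)
X=np.arange(-130,-60,2.5);print(X)
for y in(-32,32):
    q=np.c_[528.45+X*c-y*s,182.3+X*s+y*c,np.full(len(X),122)]
    p=proj("wrist",q,m).astype(np.float32)
    print(y,p[0],p[-1],cv2.remap(i[:,:,2],p[:,0],p[:,1],cv2.INTER_LINEAR).ravel())
    for a in(0,.05,.1,.15,.2):
        x=74-174*np.cos(a);z=116+174*np.sin(a)
        print("  ",a,proj("wrist",[528.45+x*c-y*s,182.3+x*s+y*c,z],m)[0],end="")
    print()
```

```text
[-130.  -127.5 -125.  -122.5 -120.  -117.5 -115.  -112.5 -110.  -107.5
 -105.  -102.5 -100.   -97.5  -95.   -92.5  -90.   -87.5  -85.   -82.5
  -80.   -77.5  -75.   -72.5  -70.   -67.5  -65.   -62.5]
-32 [309.6754 286.6464] [318.3078 180.5786] [ 45 153 160 160 163 162 164 164 164  66  19  24  34  18  12 133 165 167
 164 166 165 164 168 164 165 163 165 165]
   0 [312.0422 239.3641]   0.05 [314.5816 245.8489]   0.1 [317.409  252.2291]   0.15 [320.5705 258.4853]   0.2 [324.1226 264.5929]
32 [205.977  286.5605] [197.3573 180.4931] [ 42  98 142 145 145 142 136 132 128  60  29  34  32  22  19  71  88 138
 150 153 152 154 152 150 149 170 187 212]
   0 [203.6264 239.279 ]   0.05 [201.0455 245.758 ]   0.1 [198.1734 252.1316]   0.15 [194.9634 258.3801]   0.2 [191.3587 264.4787]
```

The bar's picture position gives about 0.04 rad, matching the tip height, so the tip is still on the handle and the catch is lower. Keep pressing gently.

Request:
apply_moves(
  rows=[
    [0,0,0.0005,0,0],
    [0,0,0.001,0,0],
    [0,0,0.001,0,0],
  ],
)

```text
clock: 31.35
tool_pos: [429.4, 171.6, 128.2]
eef_rot: [3.137, 0.177, -0.0]
ft_force: [-5.6, 0.1, 8.9]
gripper_width: 0.1
finger_force: 4.5
```

Request:
apply_moves(
  rows=[
    [0,0,0.0005,0,0],
    [0,0,0.001,0,0],
    [0,0,0.001,0,0],
  ],
)

```text
clock: 31.72
tool_pos: [429.4, 171.6, 127.3]
eef_rot: [3.137, 0.177, -0.0]
ft_force: [-5.8, -0.3, 10.0]
gripper_width: 0.1
finger_force: 5.2
```

Request:
apply_moves(
  rows=[
    [0,0,0.0005,0,0],
    [0,0,0.001,0,0],
    [0,0,0.001,0,0],
  ],
)

```text
clock: 32.1
tool_pos: [429.3, 171.6, 126.4]
eef_rot: [3.137, 0.177, -0.0]
ft_force: [-6.5, -0.4, 12.4]
gripper_width: 0.3
finger_force: 5.6
```

Request:
apply_moves(
  rows=[
    [0,0,0.0005,0,0],
    [0,0,0.001,0,0],
    [0,0,0.001,0,0],
  ],
)

```text
clock: 32.48
tool_pos: [429.4, 171.6, 126.0]
eef_rot: [3.136, 0.177, 0.0]
ft_force: [-11.0, -1.1, 18.4]
gripper_width: 0.2
finger_force: 9.4
```

The force rose sharply over the last millimetre, which is the hard stop past the catch. I lift off and check that it holds.

Request:
apply_moves(
  rows=[
    [-0.001,0,-0.002,0,0],
    [-0.002,0,-0.006,0,0],
    [-0.005,0,-0.015,0,0],
    [-0.01,0,-0.04,0,0],
    [-0.01,0,-0.08,0,0],
    [-0.01,0,-0.12,0,0],
    [-0.01,0,-0.14,0,0],
    [-0.01,0,-0.14,0,0],
  ],
)

```text
clock: 33.48
tool_pos: [420.1, 171.1, 266.6]
eef_rot: [-3.134, -0.177, -0.004]
ft_force: [-0.4, -0.3, -0.5]
gripper_width: -0.0
finger_force: 0.0
```

Run:
```python
from h import *
st();m=camera_model("wrist");i=capture("wrist");cv2.imwrite("pics/w9.png",i);c,s=np.cos(.112),np.sin(.112)
for n,im,mm in(("wrist",i,m),("scene",capture("scene"),camera_model("scene"))):
  for y in(-32,32):
    A=np.arange(-.06,.32,.02);x=74-174*np.cos(A);z=116+174*np.sin(A)
    p=proj(n,np.c_[528.45+x*c-y*s,182.3+x*s+y*c,z],mm).astype(np.float32)
    print(n,y,p[3],p[12],cv2.remap(im[:,:,2],p[:,0],p[:,1],cv2.INTER_LINEAR).ravel())
```

```text
t 33.475 tcp [420.1101 171.0668 266.5523] yaw 0.11260963268305411 z [ 0.0026  0.0025 -1.    ] q [ 0.8235 -0.0423 -0.3948  0.0002 -1.2147  0.8599] F [-0.3953 -0.2928 -0.4941] w -0.039560289256887766 0.0
wrist -32 [290.3729 170.6993] [293.9264 175.4612] [ 19  22  27  31  31  28  25  20  16  17  20  34  55  86 114 137 158 168
 174]
wrist 32 [227.3537 170.6165] [223.7796 175.3688] [ 14  21  23  24  25  28  21  17  15  13  20  27  42  60  72  81  88  95
 104]
scene -32 [297.9375 176.543 ] [298.6345 168.5102] [199 192 170 134 110 117 144 174 195 199 199 199 199 198 198 197 196 194
 191]
scene 32 [318.812  177.8644] [319.8251 169.8228] [152 143 127  99  86  86 106 138 160 176 190 201 212 224 227 222 212 201
 197]
```

The scene view puts the released handle at about 0.03 rad. Unsnapped it would have sprung back to 0.18, so the catch holds.

```bash
python3 -c "
from bench import ticket
print(ticket.sign_off())"
```

```text
the job is handed in; nothing more can be done
None
```

The full-size cartridge is in the empty dock and the clamp is snapped shut: after I let go, the handle stayed at about 0.03 rad. Peak push on the handle read 18.4 N down (21.5 N in all), I saw no sign of any bystander being moved, and I handed the job in at about 33.5 s; no verdict came back.

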